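# Dial open the padlock on the reagent lockbox and hold it up

### The arm

A 6-joint arm with a two-finger parallel gripper is mounted at the origin on a cart in front of the work surface, level with it; the furniture and walls round the work are solid. World frame = base frame: x ahead of the robot, y to its left, z up, the work surface at z = 0. Lengths are in mm, angles in rad, forces in N, time in s.
With the tool pointing down it reaches from about 300 to 875 mm from the base axis. Payload 6.4 kg.
Tool frame: the origin (TCP) lies midway between the tips of the shut fingers; the grasp point (between the pads) lies 19 mm behind it; z points along the fingers, y is the line along which they close (so a half turn about z gives the same grasp; the last joint's range is limited). The gripper opens to 85 mm and grips with 20 to 120 N. Pads are 22 mm wide; open, the fingers measure 114 mm over their backs; the gripper's body (76 mm by 85 mm) begins 54 mm behind the grasp point. The pads swing forward as they close: fully open they stand 13 mm farther back than shut.
Start: joints at [-0.206, 0.181, 1.607, -0, 1.354, -0.206], TCP at [575.014, 0.015, 231.288] pointing down, gripper open.
Joint ranges: [-2.99, 2.99], [-0.89, 2.07], [0.3, 2.58], [-1.14, 4.28], [0, 2.63], [-3.12, 3.12]. Speed limits (rad/s): [2.57, 2.57, 3.01, 3.14, 3.14, 3.14].

### API

Orientations are given as a unit quaternion [w, x, y, z].
In Python, from station import sensors, capture, hand_in gives the robot as it stands.
- The arm moves only by the shell command python3 -m handwheel 'ROWS' [FORCE]. ROWS is JSON, a list that holds one entry, the list of rows, each a list of 7 numbers: the shift along the tool's x, y, z in units of 25 mm (1.0 is 25 mm), then the turn, a rotation vector about the tool's x, y, z in units of 5 degrees (1.0 is 5 degrees), then the opening, from 0 (shut) to 1 (fully open). A call has 1 to 5 rows; each row is the pose to reach, as a shift and turn from the pose commanded when the call began, along the tool's axes at that moment; what a row does not reach only later rows make up. A row lasts 1/12 s, in which the tool goes at most 41.7 mm and 7.16 degrees, less where a joint would pass 70% of its speed; a pose out of reach is approached as far as the arm can. A call with a gripper value outside its range is refused whole. The fingers move at their own pace and stop on an object; FORCE is the grip in N (left out, the last holds). Time passes only in rows, so rows that repeat a pose let the fingers close. It gives the time, the measured TCP pose, the force, the opening and the grip force at its end, in the units of the state.
- sensors.get_state(): the state, without advancing time (a new reading comes with each control period).
- capture(name): name is "scene" or "side" or "wrist"; returns a dict with "color" (400x640x3 uint8, blue, green, red), "intrinsics" (3x3 intrinsics, pixels), "pose" (4x4, takes a point from camera to world coordinates). Camera axes: x right, y up, looking along -z (the intrinsics and any distortion apply to the point x, -y, -z); pixel columns grow to the right and rows downward; lengths in mm; the calibration is good to about 2 mm. A picture is of the moment at which its call begins. There is no depth.
- hand_in(): hands the job in; it is judged then, once.
The state is a dict: "time_s": time; "q": joint angles; "dq": joint speeds; "joint_efforts": joint torques, N m; "tool_pos": TCP position; "eef_rot": TCP orientation; "force": force on the tool from outside, world axes, zero at the start; "moment": the same for the moment, N m; "gripper_width": finger opening in mm; "finger_force": force on a finger pad.
Only numpy, scipy, OpenCV 4.12 (cv2) and the standard library are available. Lean on these libraries where they do the work, as an engineer would, in place of code of your own. Each camera call takes 0.05 s, during which the arm holds its last target. There are 200 camera calls.

### The job

Take the combination padlock off the blue reagent lockbox. Turn its dial clockwise at least one full turn to pick up the wheel inside, carry on clockwise and stop at 7 (seven clicks past the place where the red zero mark meets the white index on the case) without running past it; then pull the case back from the hasp so that the shackle slides fully open, unhook the lock from the hasp eye, and finish while still holding the lock at least 10 cm higher than the lid, dial facing up and shackle open. Leave the bottles, jar and other things on the bench where they are.

Things in the scene. Friction and masses are not known exactly. Their poses are not given: they have to be found in the camera images.
- lockbox: Blue steel box, fixed, 200 (x) by 240 (y) mm, lid top 95 mm up. Origin: centre of the underside; x to its back, the labelled front faces -x. On the lid a 2.5 mm hasp plate with two cheeks (46 mm long in x, 3 mm thick, 10 mm high) left and right of the lock case, 1 mm play: they keep the lock from turning; it slides between them along x and lifts out.
- padlock: Black padlock, 0.4 kg, on its back on the hasp plate, dial up. Origin: centre of the underside; z up through the dial, -x towards the shackle (box front). Case 62 (x) x 58 (y) x 30 (z) mm, flat sides; grip it across y, fingertips at least 12 mm above its underside, clear of the cheeks. The 7 mm shackle legs leave the -x face at y = -13 (long) and +13 mm (short), 10 mm above the underside.
- dial (a joint): Dial angle, rad, about the case's z through its middle; grows CLOCKWISE seen from above; starts between 2.8 and 4.7. At 0, 6.283.. the red mark points at the index. Ten clicks a turn, 0.628 each (0.04 N m); let go, it settles into the nearest. Number n is at n x 0.628 plus whole turns: 7 is at 4.398 + 6.283 k. After the full turn asked for, the lock opens at 10.681 (or whole turns later).
- shackle (a joint): How far the shackle is drawn out of the case, m: 0 = shut, 0.016 = fully open (end stop). Locked solid unless wheel and dial stand at 7; then it slides with about 4 N of friction and stays where it is left. Shut, the short leg's end sits 5 mm deep in the case; fully open it stands 11 mm off the case. The long leg never leaves the case.
- dial_knob (a point): Middle of the round knurled aluminium knob of the dial, on its axis, 44.5 mm above the padlock's underside: 23 mm in diameter, top 9 mm above this point, foot 8 mm below it, where the black dial disc (47 mm wide, 6 mm thick) begins.
- index_mark (a point): White wedge on top of the case, 28 mm from its middle towards the shackle: the dial is read here. The loose wheel inside is picked up by the dial within one clockwise turn and then pushed along ahead of it, never pulled back: if the dial runs past 7 by 0.15 rad or more, go round clockwise once more. Slipping back a little while regripping on the way does no harm.
- eye_hole (a point): Centre of the 17 mm hole in the hasp eye, an upright plate 4 mm thick (along x), 32 mm wide, its top 18 mm above this point. Between bow and case, the short leg through it, 45 to 49 mm in front of (-x) the padlock's origin. To unhook: case back until bow meets eye, 16 mm more opens the shackle; then forward about 33 mm until the eye is 36.5 mm in front of the origin; then straight up.
- bow_mid (a point): Middle of the shackle's bow, the 7 mm cross bar: 58.5 mm in front of (-x) the padlock's origin when shut, 74.5 mm when open; 10 mm above the underside.
- stain_red: Amber dropper bottle with red label, 34 mm wide, 101 mm tall: a bystander. Origin: centre of its underside.
- stain_violet: White dropper bottle with violet label, 33 mm wide, 93 mm tall: a bystander. Origin: centre of its underside.
- staining_jar: Clear jar with violet stain and black lid, 66 mm wide, 102 mm tall: a bystander. Origin: centre of its underside.
- tally_counter: Round white hand counter lying flat, 57 x 70 x 21 mm: a bystander. Origin: centre of its underside.
- tape: Roll of tan tape lying flat, 104 mm wide, 25 mm high: a bystander. Origin: centre of its underside.

How it is judged:
By the outcome, as a careful person would: the job done as asked, in the order asked, and still so for the second after the job is handed in, while the arm keeps its last pose, push and grip.
It also fails if it takes over 72 s, if anything falls off the work surface, if the arm or the gripper's body presses on something with over 40 N, if the wrist force passes 120 N, or if a joint passes its speed limit or range.

## Working session

There is one attempt and no reset: what is moved stays moved. The work goes in short steps, Python scripts to look and compute and a shell command to move; the robot and the scene stay as the last step left them, time stands still between calls to the robot, and variables do not carry over. Pictures are saved under pics/ and viewed, at most 10 in all, crops included, and the job is handed in when it is done.

```bash
mkdir -p pics; cat > h.py <<'E'
import numpy as np, cv2
from station import sensors, capture, hand_in
def ray(c,u,v):
    K=np.array(c["intrinsics"]);P=np.array(c["pose"])
    d=np.linalg.inv(K)@[u,v,1]; d=P[:3,:3]@[d[0],-d[1],-d[2]]
    return P[:3,3],d/np.linalg.norm(d)
def proj(c,X):
    K=np.array(c["intrinsics"]);P=np.array(c["pose"])
    x=P[:3,:3].T@(np.array(X)-P[:3,3]); p=K@[x[0],-x[1],-x[2]]; return p[:2]/p[2]
def tri(rs):
    A=0;b=0
    for o,d in rs:
        M=np.eye(3)-np.outer(d,d);A=A+M;b=b+M@o
    return np.linalg.solve(A,b)
E
python3 - <<'E'
from h import *
import pickle
d={n:capture(n) for n in("scene","side","wrist")}
pickle.dump(d,open("c0.pkl","wb"))
for n in d: print(n,d[n]["intrinsics"],np.round(d[n]["pose"],3), [k for k in d[n]])
s=np.hstack([d["scene"]["color"],d["side"]["color"]])
w=d["wrist"]["color"]
c=np.vstack([np.hstack([cv2.resize(d["scene"]["color"],(400,250)),cv2.resize(d["side"]["color"],(400,250))]),cv2.resize(w,(560,350))[:, :].copy() if 0 else np.pad(cv2.resize(w,(560,350)),((0,0),(0,240),(0,0)))])
cv2.imwrite("pics/a.png",c)
print(sensors.get_state())
E
```

```text
scene [[418.68362796   0.         319.09071186]
 [  0.         418.68362796 198.39860644]
 [  0.           0.           1.        ]] [[ 1.36000e-01  6.04000e-01 -7.85000e-01 -8.80760e+01]
 [-9.91000e-01  9.40000e-02 -1.00000e-01 -1.74330e+02]
 [ 1.30000e-02  7.92000e-01  6.11000e-01  6.14643e+02]
 [ 0.00000e+00  0.00000e+00  0.00000e+00  1.00000e+00]] ['color', 'intrinsics', 'pose']
side [[377.38482824   0.         327.23832914]
 [  0.         377.38482824 203.39716227]
 [  0.           0.           1.        ]] [[-9.83000e-01  1.02000e-01 -1.52000e-01  4.39624e+02]
 [-1.83000e-01 -4.80000e-01  8.58000e-01  7.35163e+02]
 [ 1.50000e-02  8.71000e-01  4.91000e-01  5.83807e+02]
 [ 0.00000e+00  0.00000e+00  0.00000e+00  1.00000e+00]] ['color', 'intrinsics', 'pose']
wrist [[310.30187053   0.         318.19508818]
 [  0.         310.30187053 196.21890391]
 [  0.           0.           1.        ]] [[ 1.00000e+00 -2.00000e-03  2.00000e-03  5.73871e+02]
 [ 1.00000e-03  9.56000e-01  2.92000e-01  7.44620e+01]
 [-2.00000e-03 -2.92000e-01  9.56000e-01  3.73374e+02]
 [ 0.00000e+00  0.00000e+00  0.00000e+00  1.00000e+00]] ['color', 'intrinsics', 'pose']
{'time_s': 0.15, 'q': array([-2.06269541e-01,  1.81373578e-01,  1.60775794e+00, -7.76062344e-06,
        1.35380448e+00, -2.06290367e-01]), 'dq': array([-0.00155176, -0.00066101, -0.00315369, -0.00115672, -0.00126562,
        0.00076772]), 'joint_efforts': array([ 1.94259010e-03, -4.45260644e+01, -3.51692533e+01, -1.26067753e-04,
        5.82284134e-03,  2.14055274e-05]), 'tool_pos': array([5.74584882e+02, 1.19411254e-01, 2.30599161e+02]), 'eef_rot': array([-5.60080858e-04,  7.07098666e-01,  7.07114577e-01, -3.70768730e-04]), 'force': array([0.15288005, 0.31793577, 0.13643615]), 'moment': array([-0.00512181, -0.02000696,  0.03508124]), 'finger_force': 0.0, 'gripper_width': 85.46672243624239}
```

View pics/a.png

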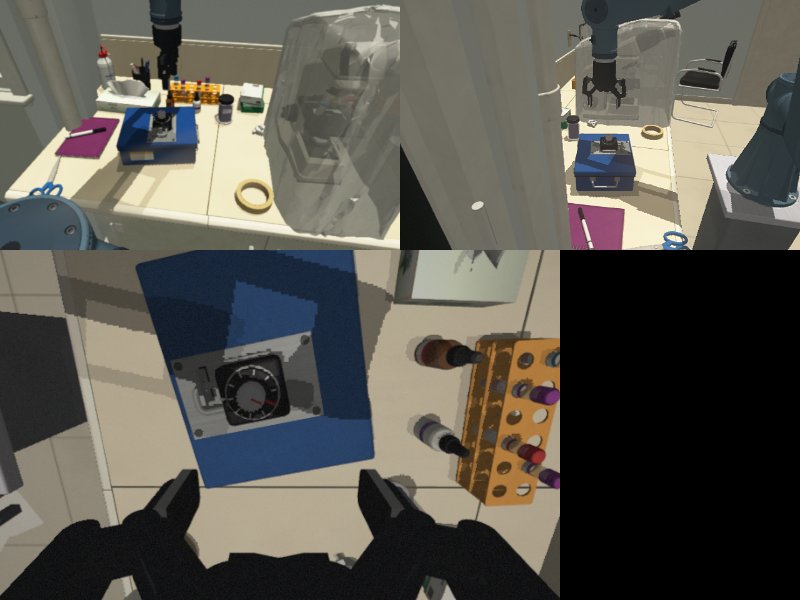

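The wrist view shows the lock at about (289,160) in full-resolution pixels, yawed about 10°. In the side view it sits near (333,229) and in the scene view near (261,195). I'll crop each of these.

```bash
python3 - <<'E'
from h import *
import pickle
d=pickle.load(open("c0.pkl","rb"))
w=cv2.resize(d["wrist"]["color"][85:235,180:380],(800,600),interpolation=cv2.INTER_CUBIC)[:, :]
s=cv2.resize(d["scene"]["color"][160:235,211:311],(400,300),interpolation=cv2.INTER_CUBIC)
t=cv2.resize(d["side"]["color"][200:275,280:380],(400,300),interpolation=cv2.INTER_CUBIC)
cv2.imwrite("pics/b.png",w); cv2.imwrite("pics/c.png",np.hstack([s,t]))
E
```

```text
(no output)
```

View pics/b.png

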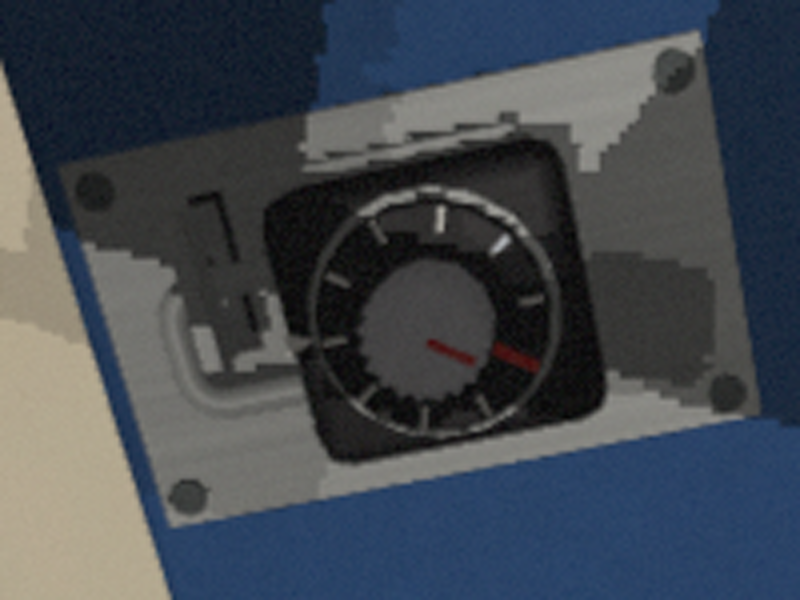

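View pics/c.png

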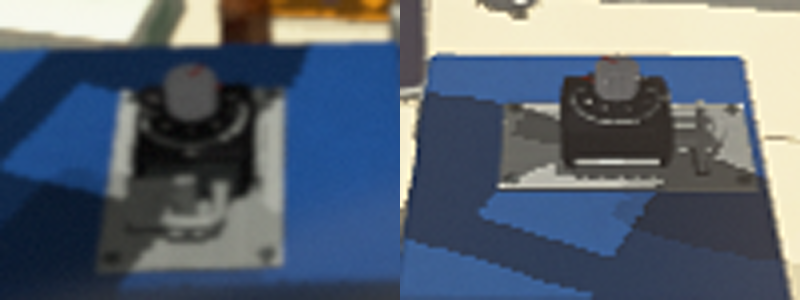

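The wrist crop shows the red mark six ticks clockwise from the index, so the dial stands at about 3.77 and needs 11 clicks (396°). The knob top is at about (427,335) in the crop. In the scene and side crops it is at about (192,72) and (216,62).

```bash
python3 - <<'E'
from h import *
import pickle
from scipy.optimize import least_squares
d=pickle.load(open("c0.pkl","rb"))
W=lambda x,y:(180+(x+.5)/4-.5,85+(y+.5)/4-.5)
S=lambda x,y:(211+x/4,160+y/4)
T=lambda x,y:(280+x/4,200+y/4)
obs=[("wrist",(0,0,53.5),W(427,333)),("wrist",(0,0,36),W(435,312)),("wrist",(-28,0,30),W(302,343)),
("scene",(0,0,53.5),S(192,72)),("side",(0,0,53.5),T(216,62))]
print("knob tri",tri([ray(d[n],*p) for n,X,p in obs if X[2]==53.5]))
def f(p):
    c,s=np.cos(p[3]),np.sin(p[3]);r=[]
    for n,X,q in obs:
        r+=list(proj(d[n],[p[0]+c*X[0]-s*X[1],p[1]+s*X[0]+c*X[1],p[2]+X[2]])-q)
    return np.array(r)
r=least_squares(f,[520,70,97,.2]);print(r.x,np.degrees(r.x[3]));print(r.fun.reshape(-1,2).round(1))
A=[ray(d["wrist"],*W(*p)) for p in((60,165),(700,30),(760,413),(170,527))]
P=[o+v*(97.5-o[2])/v[2] for o,v in A];print(np.round(P,1))
for i,j in((0,1),(3,2),(3,0),(2,1)): e=P[j]-P[i];print(np.linalg.norm(e),np.degrees(np.arctan2(e[1],e[0])))
E
```

```text
knob tri [550.65077155  26.22743783 150.9123043 ]
[5.50118284e+02 2.80968040e+01 9.80227449e+01 2.43093610e-01] 13.928237862346041
[[-0.2  0.2]
 [ 0.   0.8]
 [ 0.5 -0.2]
 [-2.4  0.8]
 [-0.4 -0.4]]
[[465.8  54.   97.5]
 [603.9  82.   97.5]
 [620.8  -1.6  97.5]
 [482.2 -30.   97.5]]
141.01279840995207 11.472981779970485
141.40857834640255 11.561986172196898
85.56740137465886 101.09718289885599
85.34605475743038 101.36179720554465
```

```bash
python3 -m handwheel '[[[0.22,-0.2,0.3,0,0,-1.4,1],[0.44,-0.4,0.6,0,0,-2.8,1],[0.66,-0.6,0.9,0,0,-4.2,1],[0.88,-0.8,1.2,0,0,-5.6,1],[1.08,-0.98,1.6,0,0,-7,1]]]' 50
python3 -m handwheel '[[[0,0,0,0,0,-1.4,1],[0,0,0,0,0,-2.8,1],[0,0,0,0,0,-4.2,1],[0,0,0,0,0,-5.6,1],[0,0,0,0,0,-7,1]]]'
python3 -m handwheel '[[[0,0,0,0,0,-1.4,1],[0,0,0,0,0,-2.8,1],[0,0,0,0,0,-4.2,1],[0,0,0,0,0,-5.6,1],[0,0,0,0,0,-5.6,1]]]'
python3 - <<'E'
from h import *
import pickle
c=capture("wrist");pickle.dump(c,open("c1.pkl","wb"));s=sensors.get_state();print(s["q"],s["tool_pos"],s["eef_rot"])
print(proj(c,[550.4,27.2,151]),proj(c,[550.4,27.2,133.5]))
cv2.imwrite("pics/d.png",cv2.resize(c["color"][50:350,120:520],(800,600),interpolation=cv2.INTER_CUBIC))
E
```

```text
time_s: 0.57
tool_pos: [550.3, 27.3, 191.0]
eef_rot: [0.0, 0.459, 0.888, 0.0]
force: [-0.4, -0.0, -0.3]
gripper_width: 85.2
finger_force: 0.0
time_s: 0.98
tool_pos: [550.2, 27.1, 190.9]
eef_rot: [-0.0, 0.171, 0.985, -0.0]
force: [0.1, 0.5, -0.4]
gripper_width: 85.5
finger_force: 0.0
time_s: 1.4
tool_pos: [550.3, 27.1, 191.0]
eef_rot: [-0.0, -0.072, 0.997, 0.0]
force: [0.5, 0.3, -1.0]
gripper_width: 85.3
finger_force: 0.0
[-1.66346337e-01  1.67563185e-01  1.70715926e+00  7.73826740e-06
  1.26743098e+00 -1.87451276e+00] [550.31275322  27.05489783 191.00749203] [-2.71813807e-04 -6.86298985e-02  9.97642149e-01  6.88841972e-05]
[318.23556792 226.12124307] [318.22888438 216.38468267]
```

View pics/d.png

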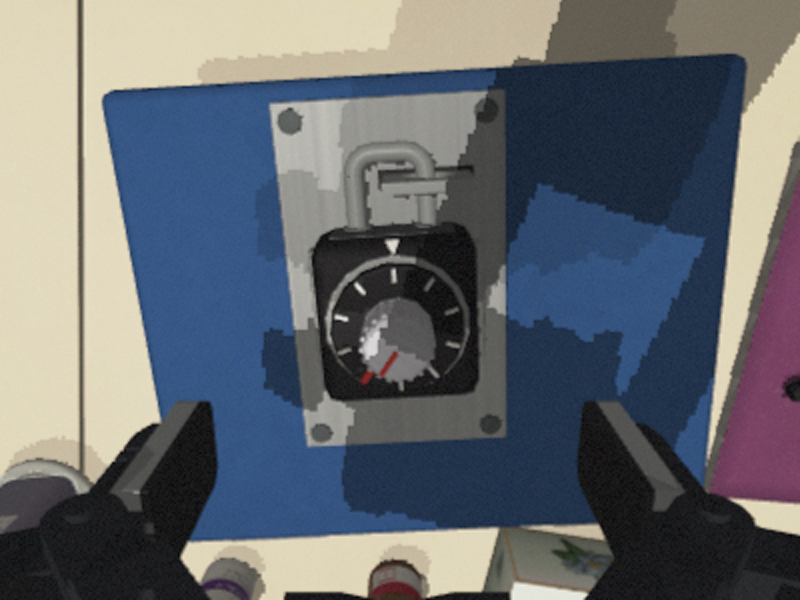

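The dial reads 6, confirmed from this second view: the red mark is at (367,378) and the index at (393,245). The knob top at about (397,348) agrees with the predicted (396,352). Next I descend and grip the knob.

```bash
python3 -m handwheel '[[[0,0,0.8,0,0,0,1],[0,0,1.5,0,0,0,0.8],[0,0,2,0,0,0,0.6],[0,0,2.12,0,0,0,0.5],[0,0,2.12,0,0,0,0.35]]]' 50
python3 -m handwheel '[[[0,0,0,0,0,0,0],[0,0,0,0,0,0,0],[0,0,0,0,0,0,0],[0,0,0,0,0,0,0],[0,0,0,0,0,0,0]]]' 50
python3 -m handwheel '[[[0,0,0,0,0,0,0],[0,0,0,0,0,0,0],[0,0,0,0,0,0,0]]]' 50; python3 -c "
from h import *
s=sensors.get_state();print(s['moment'])"
```

```text
time_s: 1.87
tool_pos: [549.7, 27.2, 137.1]
eef_rot: [-0.001, -0.069, 0.998, 0.0]
force: [1.2, 0.2, 0.3]
gripper_width: 38.8
finger_force: 0.0
time_s: 2.28
tool_pos: [551.2, 27.0, 139.1]
eef_rot: [0.001, -0.07, 0.998, -0.0]
force: [0.9, 1.2, 1.8]
gripper_width: 20.9
finger_force: 49.2
time_s: 2.53
tool_pos: [551.2, 27.0, 139.1]
eef_rot: [0.001, -0.07, 0.998, -0.0]
force: [1.0, 1.8, 5.0]
gripper_width: 21.1
finger_force: 49.5
[ 0.27103966 -0.12975809 -0.02773313]
```

```bash
for i in 1; do python3 -m handwheel '[[[0,0,0,0,0,1.4,0],[0,0,0,0,0,2.8,0],[0,0,0,0,0,4.2,0],[0,0,0,0,0,5.6,0],[0,0,0,0,0,7,0]]]'; done
python3 -m handwheel '[[[0,0,0,0,0,1.4,0],[0,0,0,0,0,2.8,0],[0,0,0,0,0,4.2,0],[0,0,0,0,0,5.6,0],[0,0,0,0,0,7.4,0]]]'
python3 - <<'E'
from h import *
import pickle
c=capture("wrist");pickle.dump(c,open("c2.pkl","wb"));s=sensors.get_state();print(s["q"],s["moment"])
cv2.imwrite("pics/e.png",cv2.resize(c["color"][130:330,220:420],(600,600),interpolation=cv2.INTER_CUBIC))
E
```

```text
time_s: 2.95
tool_pos: [551.1, 26.8, 139.1]
eef_rot: [0.001, 0.236, 0.972, -0.0]
force: [-0.6, 1.4, 5.6]
gripper_width: 21.2
finger_force: 49.6
time_s: 3.37
tool_pos: [551.0, 26.6, 139.1]
eef_rot: [0.001, 0.519, 0.855, -0.0]
force: [-0.6, 0.3, 6.4]
gripper_width: 21.1
finger_force: 49.7
[-1.66621239e-01  2.29928195e-01  1.74766627e+00 -6.01920905e-04
  1.16286934e+00 -6.37681677e-01] [ 0.01260104  0.0811904  -0.13951842]
```

View pics/e.png

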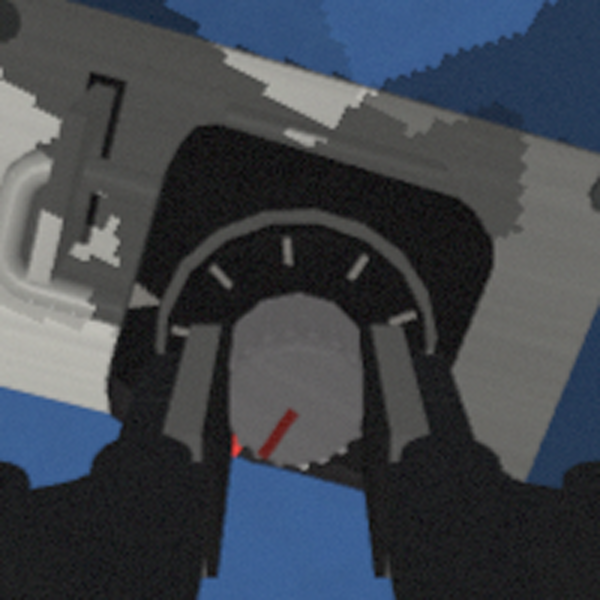

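The knob turns with the gripper; its red mark holds the same direction in the camera frame, near (235,445). I'll carry on with the first stroke.

```bash

python3 -m handwheel '[[[0,0,0,0,0,1.4,0],[0,0,0,0,0,2.8,0],[0,0,0,0,0,4.2,0],[0,0,0,0,0,5.6,0],[0,0,0,0,0,7,0]]]'|grep -A3 tool
python3 -m handwheel '[[[0,0,0,0,0,1.4,0],[0,0,0,0,0,2.8,0],[0,0,0,0,0,4.2,0],[0,0,0,0,0,5.6,0],[0,0,0,0,0,7,0]]]'|grep -A3 tool
python3 -m handwheel '[[[0,0,0,0,0,1.4,0],[0,0,0,0,0,2.8,0],[0,0,0,0,0,4.2,0],[0,0,0,0,0,5.6,0],[0,0,0,0,0,7,0]]]'|grep -A3 tool
python3 -m handwheel '[[[0,0,0,0,0,1.4,0],[0,0,0,0,0,2.8,0],[0,0,0,0,0,4.2,0],[0,0,0,0,0,5.6,0],[0,0,0,0,0,7,0]]]'|grep -A3 tool
python3 -m handwheel '[[[0,0,0,0,0,0.8,0],[0,0,0,0,0,0.8,0],[0,0,0,0,0,0.8,0],[0,0,0,0,0,0.8,0]]]'
python3 -c "
from h import *
s=sensors.get_state();print(s['q'],s['moment'])"
```

```text
tool_pos: [550.8, 26.7, 139.1]
eef_rot: [0.0, 0.752, 0.659, 0.0]
force: [-1.1, 0.0, 6.2]
gripper_width: 21.3
tool_pos: [550.5, 26.8, 139.0]
eef_rot: [0.0, 0.915, 0.403, -0.0]
force: [-2.6, 0.2, 6.7]
gripper_width: 21.3
tool_pos: [550.4, 27.0, 139.0]
eef_rot: [0.0, 0.994, 0.109, -0.0]
force: [-2.6, 0.9, 7.2]
gripper_width: 21.1
tool_pos: [550.5, 27.3, 139.1]
eef_rot: [-0.0, 0.981, -0.195, -0.0]
force: [-2.2, 2.0, 7.4]
gripper_width: 21.2
time_s: 5.42
tool_pos: [550.5, 27.3, 139.0]
eef_rot: [-0.0, 0.974, -0.226, -0.0]
force: [-2.3, 2.4, 6.6]
gripper_width: 20.8
finger_force: 49.9
[-1.66056996e-01  2.29708413e-01  1.74799294e+00  5.16166006e-04
  1.16390707e+00  1.86125482e+00] [ 0.45580542  0.33337093 -0.03926621]
```

```bash

python3 -m handwheel '[[[0,0,0,0,0,0,0.5],[0,0,0,0,0,0,0.5],[0,0,0,0,0,0,0.5],[0,0,0,0,0,0,0.5],[0,0,0,0,0,0,0.5]]]'|grep -A3 tool
python3 -m handwheel '[[[0,0,0,0,0,-1.4,0.5],[0,0,0,0,0,-2.8,0.5],[0,0,0,0,0,-4.2,0.5],[0,0,0,0,0,-5.6,0.5],[0,0,0,0,0,-7,0.5]]]'|grep -A3 tool
python3 -m handwheel '[[[0,0,0,0,0,-1.4,0.5],[0,0,0,0,0,-2.8,0.5],[0,0,0,0,0,-4.2,0.5],[0,0,0,0,0,-5.6,0.5],[0,0,0,0,0,-7,0.5]]]'|grep -A3 tool
python3 -m handwheel '[[[0,0,0,0,0,-1.4,0.5],[0,0,0,0,0,-2.8,0.5],[0,0,0,0,0,-4.2,0.5],[0,0,0,0,0,-5.6,0.5],[0,0,0,0,0,-7,0.5]]]'|grep -A3 tool
python3 -m handwheel '[[[0,0,0,0,0,-1.4,0.5],[0,0,0,0,0,-2.8,0.5],[0,0,0,0,0,-4.2,0.5],[0,0,0,0,0,-5.6,0.5],[0,0,0,0,0,-7,0.5]]]'|grep -A3 tool
python3 -m handwheel '[[[0,0,0,0,0,-1.4,0.5],[0,0,0,0,0,-2.8,0.5],[0,0,0,0,0,-4.2,0.5],[0,0,0,0,0,-5.6,0.5],[0,0,0,0,0,-7,0.5]]]'|grep -A3 tool
python3 -m handwheel '[[[0,0,0,0,0,-1,0.5],[0,0,0,0,0,-1,0.5],[0,0,0,0,0,-1,0.5]]]'
python3 - <<'E'
from h import *
c=capture("wrist");s=sensors.get_state();print(s["q"],s["moment"])
cv2.imwrite("pics/f.png",cv2.resize(c["color"][130:330,220:420],(600,600),interpolation=cv2.INTER_CUBIC))
E
```

```text
tool_pos: [550.3, 26.9, 138.0]
eef_rot: [0.0, 0.974, -0.226, -0.0]
force: [-0.2, 0.0, 0.2]
gripper_width: 42.9
tool_pos: [550.4, 26.9, 138.1]
eef_rot: [0.0, 0.997, 0.08, -0.0]
force: [-0.1, 0.1, 0.8]
gripper_width: 43.0
tool_pos: [550.4, 26.9, 138.1]
eef_rot: [-0.0, 0.927, 0.376, -0.0]
force: [0.1, 0.4, -0.4]
gripper_width: 42.8
tool_pos: [550.4, 26.9, 138.1]
eef_rot: [-0.0, 0.771, 0.637, -0.0]
force: [0.1, 1.1, -0.1]
gripper_width: 42.6
tool_pos: [550.4, 26.9, 138.1]
eef_rot: [-0.0, 0.543, 0.84, -0.0]
force: [0.2, 0.6, -0.6]
gripper_width: 42.7
tool_pos: [550.4, 26.9, 138.1]
eef_rot: [-0.0, 0.266, 0.964, -0.0]
force: [-0.1, 0.4, -0.4]
gripper_width: 43.2
time_s: 8.17
tool_pos: [550.4, 27.0, 138.2]
eef_rot: [-0.0, 0.228, 0.974, -0.0]
force: [-0.1, 0.4, -0.5]
gripper_width: 42.6
finger_force: 0.0
[-1.66414724e-01  2.30869271e-01  1.74852271e+00 -6.44724312e-05
  1.16235936e+00 -1.27762394e+00] [-0.05568713 -0.01188755 -0.02055395]
```

View pics/f.png

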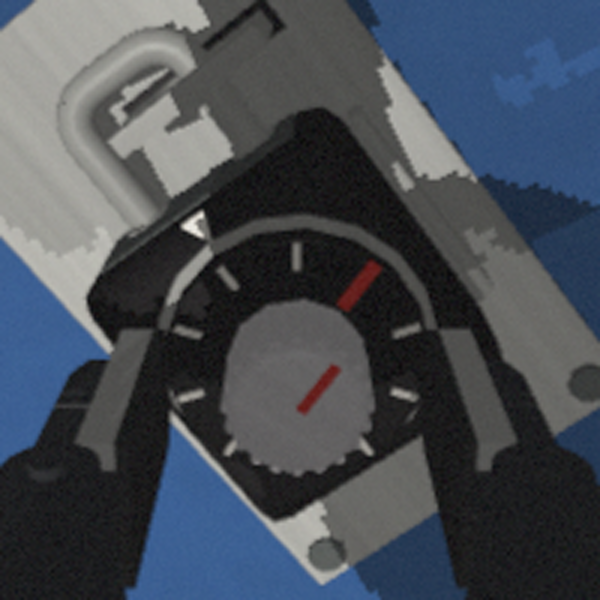

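The dial now stands at 2: the index tick is at (228,277), the first tick at (296,256) and the red mark at (360,285). Five clicks remain.

```bash

python3 -m handwheel '[[[0,0,0,0,0,0,0],[0,0,0,0,0,0,0],[0,0,0,0,0,0,0],[0,0,0,0,0,0,0],[0,0,0,0,0,0,0]]]' 50|grep -A3 tool
python3 -m handwheel '[[[0,0,0,0,0,1.4,0],[0,0,0,0,0,2.8,0],[0,0,0,0,0,4.2,0],[0,0,0,0,0,5.6,0],[0,0,0,0,0,7,0]]]'|grep -A3 tool
python3 -m handwheel '[[[0,0,0,0,0,1.4,0],[0,0,0,0,0,2.8,0],[0,0,0,0,0,4.2,0],[0,0,0,0,0,5.6,0],[0,0,0,0,0,7,0]]]'|grep -A3 tool
python3 -m handwheel '[[[0,0,0,0,0,1.4,0],[0,0,0,0,0,2.8,0],[0,0,0,0,0,4.2,0],[0,0,0,0,0,5.6,0],[0,0,0,0,0,7,0]]]'|grep -A3 tool
python3 -m handwheel '[[[0,0,0,0,0,1.4,0],[0,0,0,0,0,2.8,0],[0,0,0,0,0,4.2,0],[0,0,0,0,0,5.6,0],[0,0,0,0,0,7,0]]]'|grep -A3 tool
python3 -m handwheel '[[[0,0,0,0,0,1.4,0],[0,0,0,0,0,2.8,0],[0,0,0,0,0,4.2,0],[0,0,0,0,0,5.6,0],[0,0,0,0,0,6.8,0]]]'|grep -A3 tool
python3 -m handwheel '[[[0,0,0,0,0,0.6,0],[0,0,0,0,0,0.8,0],[0,0,0,0,0,0.8,0],[0,0,0,0,0,0.8,0]]]'
python3 -c "
from h import *
s=sensors.get_state();print(s['q'],s['moment'])"
python3 -m handwheel '[[[0,0,0,0,0,0,0.5],[0,0,0,0,0,0,0.5],[0,0,0,0,0,0,0.5],[0,0,0,0,0,0,0.5],[0,0,-0.2,0,0,0,1]]]'|grep -A3 tool
python3 -m handwheel '[[[0,0,-1,0,0,0,1],[0,0,-2.2,0,0,0,1],[0,0,-2.2,0,0,0,1],[0,0,-2.2,0,0,0,1]]]'|grep -A3 tool
python3 - <<'E'
from h import *
import pickle
c=capture("wrist");pickle.dump(c,open("c3.pkl","wb"));s=sensors.get_state();print(s["q"],s["tool_pos"],s["eef_rot"])
cv2.imwrite("pics/g.png",cv2.resize(c["color"][50:350,120:520],(800,600),interpolation=cv2.INTER_CUBIC))
E
```

```text
tool_pos: [550.6, 27.1, 138.5]
eef_rot: [0.0, 0.226, 0.974, 0.0]
force: [-0.6, 1.2, 2.8]
gripper_width: 21.1
tool_pos: [550.8, 27.3, 138.5]
eef_rot: [0.0, 0.511, 0.859, 0.0]
force: [0.1, 2.0, 1.7]
gripper_width: 21.4
tool_pos: [551.0, 27.4, 138.5]
eef_rot: [0.0, 0.746, 0.666, 0.001]
force: [0.5, 2.1, 2.1]
gripper_width: 21.3
tool_pos: [551.1, 27.3, 138.5]
eef_rot: [0.0, 0.912, 0.411, 0.001]
force: [0.8, 1.4, 0.9]
gripper_width: 20.9
tool_pos: [551.1, 27.2, 138.5]
eef_rot: [-0.0, 0.993, 0.117, 0.001]
force: [1.2, 2.3, 0.7]
gripper_width: 21.5
tool_pos: [551.1, 27.1, 138.6]
eef_rot: [-0.0, 0.984, -0.178, 0.001]
force: [1.3, 1.2, 0.4]
gripper_width: 21.1
time_s: 11.05
tool_pos: [551.0, 27.1, 138.6]
eef_rot: [-0.0, 0.978, -0.209, 0.001]
force: [1.9, 1.3, 1.2]
gripper_width: 21.2
finger_force: 48.9
[-1.66255285e-01  2.30626484e-01  1.74798795e+00  2.96217159e-04
  1.16190346e+00  1.82470578e+00] [ 0.24700853 -0.35779022 -0.06750045]
tool_pos: [549.6, 27.1, 142.3]
eef_rot: [0.0, 0.978, -0.209, -0.001]
force: [-0.0, 0.2, -0.8]
gripper_width: 53.6
tool_pos: [552.0, 26.8, 200.9]
eef_rot: [-0.0, 0.978, -0.209, 0.002]
force: [-0.5, -0.5, 0.2]
gripper_width: 85.6
[-1.66365025e-01  1.58711000e-01  1.69998992e+00 -5.93380507e-05
  1.28125701e+00  1.82605032e+00] [550.88846452  26.92724997 199.12312227] [-7.90243626e-06  9.77863285e-01 -2.09243225e-01  8.17819812e-04]
```

View pics/g.png

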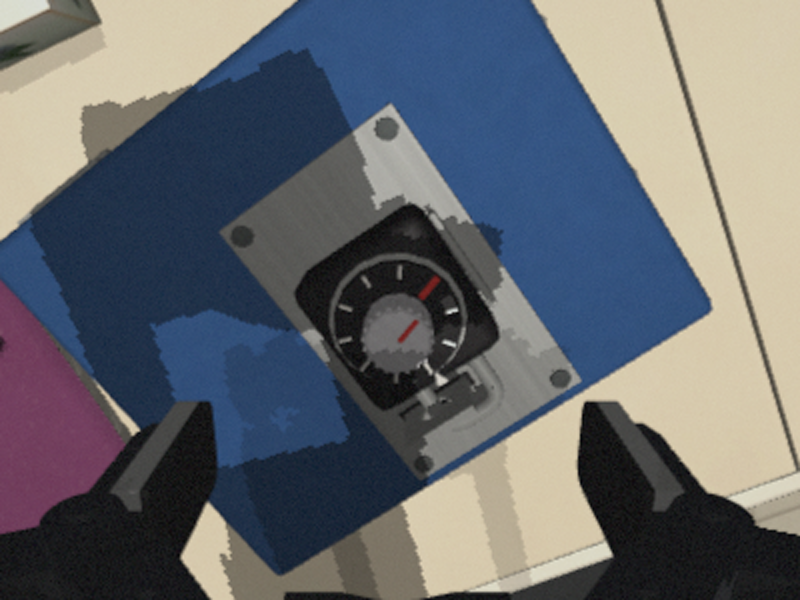

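The dial reads 7: the index is at (440,380) and the red mark at (428,290), seven ticks clockwise of it. Next I align with the case and grip it.

```bash

python3 -m handwheel '[[[0,0,0,0,0,-1.4,1],[0,0,0,0,0,-2.8,1],[0,0,0,0,0,-4.2,1],[0,0,0,0,0,-5.6,1],[0,0,0,0,0,-7.1,1]]]' 60|grep -A3 tool
python3 -m handwheel '[[[0,0,0.8,0,0,0,1],[0,0,1.6,0,0,0,1],[0,0,2.4,0,0,0,1],[0,0,3.2,0,0,0,1],[0,0,3.65,0,0,0,1]]]'|grep -A3 tool
python3 -m handwheel '[[[0,0,0,0,0,0,1],[0,0,0,0,0,0,1]]]'|grep -A3 tool
python3 -m handwheel '[[[0,0,0,0,0,0,0.75],[0,0,0,0,0,0,0.7],[0,0,0,0,0,0,0.6],[0,0,0,0,0,0,0.5],[0,0,0,0,0,0,0.5]]]' 60
python3 -m handwheel '[[[0,0,0,0,0,0,0.3],[0,0,0,0,0,0,0.3],[0,0,0,0,0,0,0.3],[0,0,0,0,0,0,0.3],[0,0,0,0,0,0,0.3]]]' 60
python3 -c "
from h import *
s=sensors.get_state();print(s['q'],s['moment'])
c=capture('side')
cv2.imwrite('pics/h.png',cv2.resize(c['color'][180:280,270:390],(720,600),interpolation=cv2.INTER_CUBIC))
"
```

```text
tool_pos: [549.5, 27.1, 196.8]
eef_rot: [-0.0, 0.995, 0.099, -0.001]
force: [0.6, -1.1, -0.4]
gripper_width: 85.1
tool_pos: [548.0, 27.3, 103.4]
eef_rot: [-0.001, 0.995, 0.096, -0.003]
force: [-0.3, 0.0, -0.0]
gripper_width: 85.5
tool_pos: [549.7, 27.1, 106.2]
eef_rot: [-0.0, 0.995, 0.096, -0.001]
force: [0.7, -0.0, -0.3]
gripper_width: 85.3
time_s: 13.27
tool_pos: [551.7, 27.1, 108.8]
eef_rot: [0.0, 0.995, 0.096, 0.001]
force: [-0.4, 1.2, 6.4]
gripper_width: 56.7
finger_force: 66.5
time_s: 13.68
tool_pos: [551.7, 27.1, 108.8]
eef_rot: [0.0, 0.995, 0.096, 0.001]
force: [-1.0, 0.4, 6.4]
gripper_width: 56.1
finger_force: 66.5
[-1.66104670e-01  2.71801814e-01  1.76564049e+00  4.11168444e-04
  1.10124926e+00  1.21249986e+00] [0.29061151 0.17764084 0.0332786 ]
```

View pics/h.png

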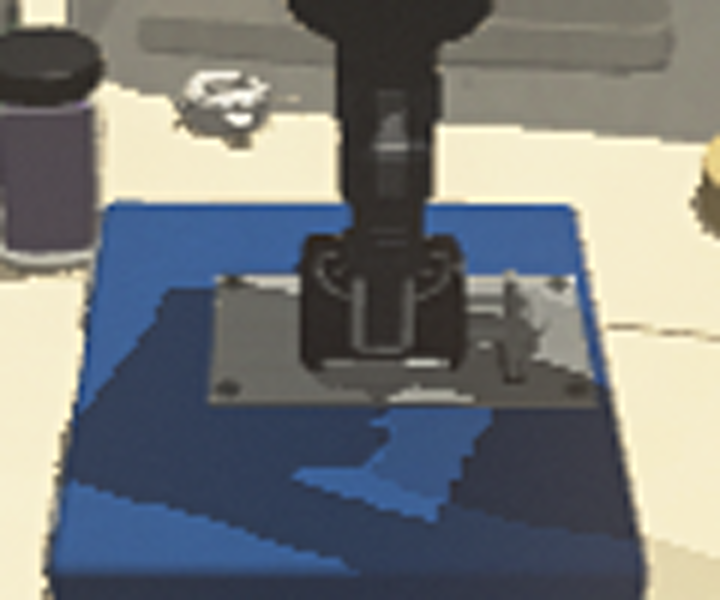

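The fingers (near (385,310)) hold the middle of the case sides, with the tips just above the cheeks, and the bow is at (515,330). Pulling back now.

```bash

python3 -m handwheel '[[[0.1,0,-0.04,0,0,0,0.3],[0.2,0,-0.04,0,0,0,0.3],[0.3,0,-0.04,0,0,0,0.3],[0.4,0,-0.04,0,0,0,0.3],[0.5,0,-0.04,0,0,0,0.3]]]' 60
python3 -m handwheel '[[[0.1,0,0,0,0,0,0.3],[0.2,0,0,0,0,0,0.3],[0.3,0,0,0,0,0,0.3],[0.3,0,0,0,0,0,0.3],[0.3,0,0,0,0,0,0.3]]]'
```

```text
time_s: 14.15
tool_pos: [560.8, 28.9, 108.8]
eef_rot: [0.0, 0.995, 0.096, -0.003]
force: [-13.7, -2.1, 14.1]
gripper_width: 56.1
finger_force: 67.4
time_s: 14.57
tool_pos: [568.7, 30.3, 108.8]
eef_rot: [0.0, 0.995, 0.096, -0.002]
force: [-11.6, -2.9, 10.3]
gripper_width: 56.1
finger_force: 67.1
```

```bash

python3 -m handwheel '[[[0.08,0,-0.03,0,0,0,0.3],[0.16,0,-0.03,0,0,0,0.3],[0.24,0,-0.03,0,0,0,0.3],[0.24,0,-0.03,0,0,0,0.3]]]' 60
python3 -m handwheel '[[[0.05,0,0,0,0,0,0.3],[0.1,0,0,0,0,0,0.3],[0.1,0,0,0,0,0,0.3],[0.1,0,0,0,0,0,0.3]]]'
```

```text
time_s: 14.9
tool_pos: [572.7, 31.1, 108.8]
eef_rot: [0.0, 0.995, 0.096, -0.004]
force: [-17.0, -4.6, 14.0]
gripper_width: 56.6
finger_force: 67.2
time_s: 15.23
tool_pos: [572.8, 31.2, 108.8]
eef_rot: [0.001, 0.995, 0.096, -0.007]
force: [-26.9, -7.4, 21.3]
gripper_width: 56.3
finger_force: 68.1
```

```bash

python3 -m handwheel '[[[-0.3,0,0,0,0,0,0.3],[-0.6,0,0,0,0,0,0.3],[-0.8,0,0,0,0,0,0.3],[-1,0,0,0,0,0,0.3],[-1.2,0,0,0,0,0,0.3]]]' 60
python3 -m handwheel '[[[-0.1,0,0,0,0,0,0.3],[-0.2,0,0,0,0,0,0.3],[-0.3,0,0,0,0,0,0.3],[-0.3,0,0,0,0,0,0.3],[-0.3,0,0,0,0,0,0.3]]]'
python3 -c "
from h import *
c=capture('wrist');d=capture('side')
a=cv2.resize(c['color'][100:340,220:420],(400,480),interpolation=cv2.INTER_CUBIC)
b=cv2.resize(d['color'][180:276,300:380],(400,480),interpolation=cv2.INTER_CUBIC)
cv2.imwrite('pics/i.png',np.hstack([a,b]))
"
```

```text
time_s: 15.65
tool_pos: [549.0, 26.7, 108.8]
eef_rot: [0.0, 0.995, 0.096, 0.0]
force: [1.8, 0.2, -1.0]
gripper_width: 56.8
finger_force: 65.5
time_s: 16.07
tool_pos: [541.3, 25.2, 108.8]
eef_rot: [0.0, 0.995, 0.096, -0.001]
force: [-2.0, 0.3, 0.6]
gripper_width: 56.2
finger_force: 65.8
```

View pics/i.png

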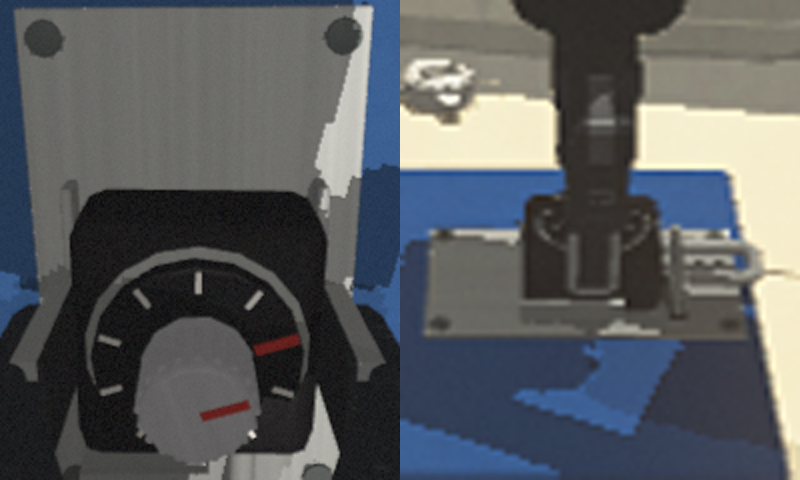

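The side view shows the shackle drawn out well past the eye plate at about (678,270), with the eye close to the case. I'm lifting slowly first.

```bash

python3 -m handwheel '[[[0,0,-0.1,0,0,0,0.3],[0,0,-0.2,0,0,0,0.3],[0,0,-0.3,0,0,0,0.3],[0,0,-0.4,0,0,0,0.3],[0,0,-0.5,0,0,0,0.3]]]' 70
```

```text
time_s: 16.58
tool_pos: [541.6, 25.4, 121.4]
eef_rot: [-0.0, 0.995, 0.096, -0.0]
force: [0.2, 0.7, -4.4]
gripper_width: 56.3
finger_force: 74.9
```

Force is −4.4 N, which is just the lock's weight, so it lifts free.

```bash

python3 -m handwheel '[[[0,0,-0.2,0,0,0,0.3],[0,0,-0.4,0,0,0,0.3],[0,0,-0.7,0,0,0,0.3],[0,0,-1.1,0,0,0,0.3],[0,0,-1.5,0,0,0,0.3]]]'|grep -A3 tool
python3 -m handwheel '[[[0,0,-0.5,0,0,0,0.3],[0,0,-1.1,0,0,0,0.3],[0,0,-1.7,0,0,0,0.3],[0,0,-2.3,0,0,0,0.3],[0,0,-2.8,0,0,0,0.3]]]'|grep -A3 tool
python3 -m handwheel '[[[0,0,-0.4,0,0,0,0.3],[0,0,-0.8,0,0,0,0.3],[0,0,-1,0,0,0,0.3],[0,0,-1.1,0,0,0,0.3],[0,0,-1.1,0,0,0,0.3]]]'|grep -A3 tool
python3 -m handwheel '[[[0,0,0,0,0,0,0.3],[0,0,0,0,0,0,0.3],[0,0,0,0,0,0,0.3],[0,0,0,0,0,0,0.3],[0,0,0,0,0,0,0.3]]]'
python3 -c "
from h import *
c=capture('scene');d=capture('side')
a=cv2.resize(c['color'][90:230,200:320],(400,467),interpolation=cv2.INTER_CUBIC)
b=cv2.resize(d['color'][120:260,280:400],(400,467),interpolation=cv2.INTER_CUBIC)
cv2.imwrite('pics/j.png',np.hstack([a,b]))
"
```

```text
tool_pos: [541.7, 25.3, 159.9]
eef_rot: [0.0, 0.995, 0.096, 0.0]
force: [-0.5, 0.8, -3.2]
gripper_width: 56.1
tool_pos: [542.1, 25.2, 231.1]
eef_rot: [0.0, 0.995, 0.096, 0.001]
force: [0.9, -1.0, -3.5]
gripper_width: 56.0
tool_pos: [541.8, 25.3, 256.6]
eef_rot: [0.0, 0.995, 0.096, 0.0]
force: [0.4, 0.0, -4.0]
gripper_width: 56.3
time_s: 18.25
tool_pos: [541.5, 25.3, 255.9]
eef_rot: [-0.0, 0.995, 0.096, -0.0]
force: [-0.5, -0.4, -2.8]
gripper_width: 56.4
finger_force: 75.1
```

View pics/j.png

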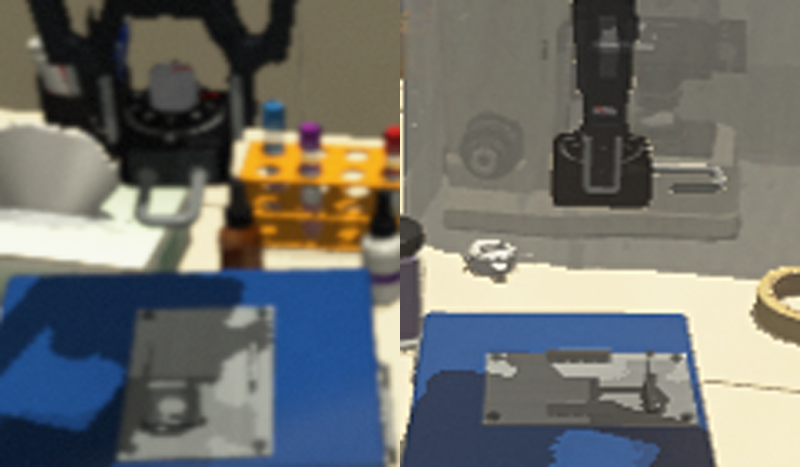

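The lock is held level about 150 mm above the lid, dial up. The shackle is open, with the short leg's end near (672,188) clear of the case, and the eye and plate are empty.

```bash
python3 -c "
from h import *
print(hand_in())"
```

```text
the job is handed in; nothing more can be done
None
```

The padlock is off the lockbox and the job is handed in (no verdict came back): I turned the dial 11 clicks clockwise to 7, drew the shackle to its stop and unhooked it, and the arm still holds the lock dial up, shackle open, about 15 cm above the lid at 18 s.

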